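Start the grinding bench from its control console

ROBOT

A 6-joint arm with a two-finger parallel gripper is mounted at the origin on the work surface. World frame = base frame: x ahead of the robot, y to its left, z up, the work surface at z = 0. Lengths are in m, angles in rad, forces in N, time in s.
With the tool pointing down it reaches from about 0.325 to 0.9 m from the base axis. Payload 6.1 kg.
Tool frame: the origin (TCP) lies midway between the tips of the shut fingers; the grasp point (between the pads) lies 19 mm behind it; x points along the fingers, y is the direction in which the jaws open and shut, and the axes are right-handed (so a half turn about x gives the same grasp; the last joint's range is limited). The gripper opens to 85 mm and grips with 20 to 120 N. Pads are 22 mm wide; open, the fingers measure 114 mm over their backs; the gripper's body (76 mm by 85 mm) begins 54 mm behind the grasp point. The pads swing forward as they close: fully open they stand 13 mm farther back than shut.
Start: joints at [1.162, 0.22, 1.526, -0, 1.395, -0.126], TCP at [0.174, 0.6, 0.231] pointing down, gripper open.
Joint ranges: [-2.98, 2.98], [-0.91, 2.08], [0.09, 2.57], [-1.24, 4.39], [0.2, 2.65], [-2.68, 2.68]. Speed limits (rad/s): [2.57, 2.57, 3.01, 3.14, 3.14, 3.14].

INTERFACE

Orientations are given as [roll, pitch, yaw] about the fixed x, y, z axes, in that order (R = Rz(yaw) Ry(pitch) Rx(roll)).
In Python, from plant import movep, move_l, set_joints, gripper_to, hold, inverse_kinematics, observe, get_image, get_calibration, Unreachable, job_done gives the robot as it stands. Calls block until the motion is done:
- movep(position, orientation): joint-space move of the TCP to a pose.
- move_l(position, feed=0.15, rotation=None, max_force=None): straight line of the TCP; rotation=None keeps the orientation; feed is the mean speed in m/s. With max_force (N) it stops when the force on the tool has changed by that much, and returns True; else False.
- set_joints(angles): joint-space move.
- gripper_to(opening, f_grip=None): finger opening in m; f_grip is the grip in N (None keeps the last); returns when the fingers have stopped.
- hold(seconds).
- inverse_kinematics(position, orientation): joint angles nearest the present ones, or None.
- observe(): the state.
- get_image(name): name is "scene" or "top" or "wrist"; returns (picture, depth): 480x640x3 uint8, red, green, blue; 480x640 float32, m along the optical axis (not along the pixel's ray), 0 where there is no reading.
- get_calibration(name): a dict with "intrinsics" (3x3 intrinsics, pixels), "dist_coeffs" ([k1, k2, p1, p2, k3] as OpenCV has them; the pictures are not rectified), "world_from_camera" (4x4, takes a point from camera to world coordinates). Camera axes: x right, y down, z forward; pixel columns grow to the right and rows downward; lengths in m; the calibration is good to about 2 mm. A picture is of the moment at which its call begins: read the wrist's pose just before it. get_calibration takes no time and is no camera call; for the wrist camera it gives the pose at the moment of the call.
A pose or a line that the arm cannot do raises Unreachable and nothing moves.
- job_done(): hands the job in, once; it reports no verdict.
The state is a dict: "time_s": time; "q": joint angles; "joint_velocities": joint speeds; "joint_torque": joint torques, N m; "eef_pos": TCP position; "tcp_rot": TCP orientation; "ft_force": force on the tool from outside, world axes, zero at the start; "torque": the same for the moment, N m; "opening": finger opening in m.
Only numpy, scipy, OpenCV 4.12 (cv2) and the standard library are available. Lean on these libraries where they do the work, as an engineer would, in place of code of your own. Each camera call takes 0.05 s, during which the arm holds its last target.

TASK

Start the wire-wheel grinder from its sloping control console in the usual order: rock the main switch on by pressing down its raised far end, then press the dust extractor's small round start button until it stays in, and last the grinder's start button until it stays in. The extractor's pair of buttons is the one next to the main switch, the grinder's the one at the other end; in each pair the start is the plain small button by the high edge and the big mushroom head is the stop. Only press: do not pick up or shift the console or any of the tools lying around it.

Things in the scene. Friction and masses are not known exactly. Their poses are not given: they have to be found in the camera images.
- console: Grey steel console, 3 kg, loose on rubber feet, 200 mm deep (x), 340 wide (y). Origin: centre of underside; x from its low front edge to its high back edge, y to the operator's left. Flat panel, 50 mm high in front, 85 at the back (slope 0.173 rad). At y +115 mm the main switch, +20 extractor pair, -90 grinder pair; up the slope from mid-panel: switch 0, starts +40, stops -45, run lamps (9 mm high) +81.
- main_switch (a joint): Main rocker switch. 0 = off (near half parallel to the panel, far half raised 0.36 rad), 0.36 rad = on (the other way round). Over-centre spring: it takes about 4 N on the far end, gets lighter as it moves, past half way it snaps over and stays.
- main_on_end (a point): Press here for on: point on the rocker's far face, moves with it. Black paddle 50 mm long (up the slope) by 28 wide, pivot in its middle along the console's y; two faces in a shallow V. The point is 18 mm from the pivot, 7 from the far end. Square to the panel it stands 16 mm above it when off, 10 mm when on (face then parallel to the panel). Frame round it 64 x 42 mm, 6 mm high.
- extractor_start (a joint): Dust extractor's start button, pressed square to the panel. 0 = out (off), 0.007 m = fully in (running). It takes about 3.5 N, gets lighter as it moves, past half way it snaps in and stays, pushing its stop button out by 7 mm; pressing that stop would throw it out again.
- extractor_start_top (a point): Centre of the top of the dust extractor's start button: a plain grey round button 28 mm across in a 38 mm collar 4 mm high; its top stands 13 mm above the panel when out, 6 mm when in. It moves with the button.
- grinder_start (a joint): Grinder's start button: same as the extractor's. 0 = out (off), 0.007 m = fully in (running), stays in.
- grinder_start_top (a point): Centre of the top of the grinder's start button: same sizes as the extractor's.
- extractor_stop_place (a point): Fixed point of the console: centre of the top of the extractor's stop when in, 20 mm above the panel. Black mushroom head 40 mm across; it is in at the start and stands out 7 mm more once the extractor runs.
- grinder_stop_place (a point): The same for the grinder's stop.
- mallet: Rubber mallet lying on the bench, bystander. Head 65 mm across, 100 mm long, at its +x end (115 mm from the origin), handle to -x, 180 mm long from the origin; up to 65 mm high.
- spanner: Steel spanner 190 mm long, 38 mm wide, 8 mm thick, lying in front of the console, bystander. Origin under its middle, x along it.
- brush: Wooden-handled flat bench brush 220 mm long, 42 mm wide, 20 mm high, lying behind the console, bystander. Origin under its middle, x along it.
- grease_tin: Round metal tin, 72 mm across, 62 mm high, standing beside the console, bystander. Origin under its centre.

How it is judged:
By the outcome, as a careful person would: the job done as asked, in the order asked, and still so for the second after the job is handed in, with the robot touching nothing.
It also fails if it takes over 35 s, if anything falls off the work surface, if the arm or the gripper's body presses on something with over 40 N, if the wrist force passes 120 N, or if a joint passes its speed limit or range.

## Working session

There is one attempt and no reset: what is moved stays moved. The work goes in short steps, each a Python script; the robot and the scene stay as the last script left them, time stands still between calls to the robot, and variables do not carry over. Pictures are saved under pics/ and viewed, and the job is handed in when it is done.

```bash
ls; mkdir -p pics
python3 - <<'E'
from plant import *
import cv2,numpy as np
for n in("scene","top","wrist"):
    c=get_calibration(n); im,d=get_image(n)
    cv2.imwrite(f"pics/{n}0.png",im[:,:,::-1]); np.savez(f"pics/{n}0.npz",im=im,d=d,K=c["intrinsics"],D=c["dist_coeffs"],T=c["world_from_camera"])
    print(n,np.round(c["world_from_camera"],3).tolist(),c["dist_coeffs"],np.mean(d>0))
print(observe())
E
```

```text
pics
scene [[0.196, 0.49, -0.849, 1.453], [0.98, -0.116, 0.159, -0.116], [-0.02, -0.864, -0.503, 0.616], [0.0, 0.0, 0.0, 1.0]] [-0.09842778  0.          0.          0.          0.        ] 0.9960384114583334
top [[-0.023, -0.998, 0.057, 0.542], [-1.0, 0.022, -0.009, 0.038], [0.008, -0.057, -0.998, 1.083], [0.0, 0.0, 0.0, 1.0]] [-0.02492156  0.          0.          0.          0.        ] 0.9960384114583334
wrist [[0.278, 0.924, 0.261, 0.108], [0.96, -0.267, -0.077, 0.62], [-0.002, 0.272, -0.962, 0.374], [0.0, 0.0, 0.0, 1.0]] [-0.05147207  0.          0.          0.          0.        ] 0.996083984375
{'time_s': 0.15, 'q': array([ 1.16189529e+00,  2.21034667e-01,  1.52735070e+00, -9.66451950e-06,
        1.39470249e+00, -1.26104450e-01]), 'joint_velocities': array([ 0.00012974, -0.00129861, -0.0029993 ,  0.00032079, -0.00167045,
       -0.00110934]), 'joint_torque': array([-2.52534164e-04, -4.97487330e+01, -3.89903712e+01, -1.12447051e-04,
        7.20492812e-03,  2.03265756e-05]), 'eef_pos': array([0.17422414, 0.59974072, 0.23045567]), 'tcp_rot': array([-1.69053882,  1.5693011 , -1.97333371]), 'ft_force': array([ 0.44831849, -0.05948651,  0.71290001]), 'torque': array([ 0.01980509, -0.00957915,  0.04555948]), 'opening': 0.08571932790191036}
```

View pics/top0.png

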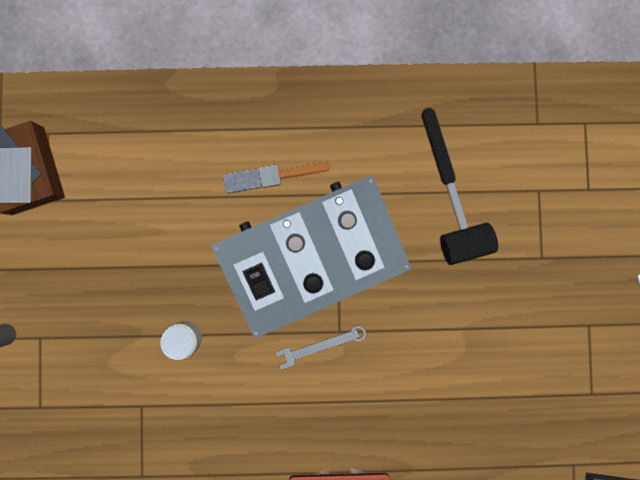

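View pics/scene0.png

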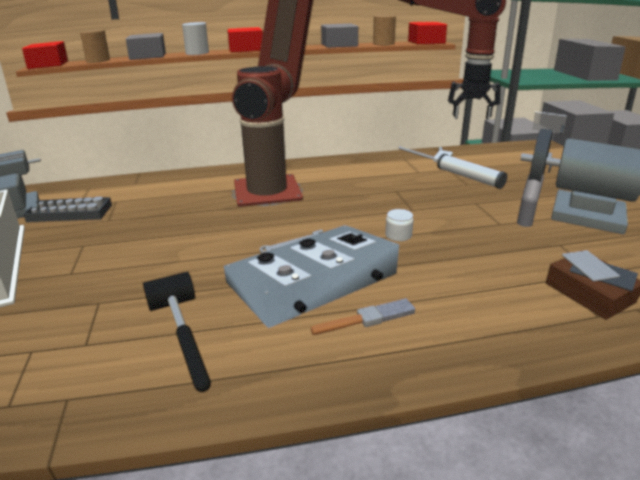

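The top view shows the whole console, unobstructed: rocker at about (259,281), extractor start (295,243) and stop (313,283), grinder start (347,220) and stop (365,260). The mallet, spanner, brush and tin lie around it. Next I'll find these centres by contour and fit the pose.

```bash
cat > h.py <<'E'
import numpy as np,cv2
from scipy.optimize import least_squares
S=0.173; C=np.cos(S); N=np.sin(S)
def cp(u,y,h):  # u up slope from mid-panel, h above panel, console frame
    return np.array([u*C-h*N, y, 0.0675+u*N+h*C])
def rot(a): return np.array([[np.cos(a),-np.sin(a),0],[np.sin(a),np.cos(a),0],[0,0,1]])
def world(p,pose): return rot(pose[2])@p+np.array([pose[0],pose[1],0])
def proj(P,K,D,T):
    W=np.linalg.inv(T); r,_=cv2.Rodrigues(W[:3,:3])
    return cv2.projectPoints(np.array(P,float).reshape(-1,3),r,W[:3,3],K,np.array(D))[0].reshape(-1,2)
E
python3 - <<'E'
import cv2,numpy as np
z=np.load("pics/top0.npz"); im=z["im"]
c=im[165:345,200:420]; cv2.imwrite("pics/topcrop.png",cv2.resize(c,None,fx=3.3,fy=3.3,interpolation=cv2.INTER_CUBIC)[:,:,::-1])
g=cv2.cvtColor(im,cv2.COLOR_RGB2GRAY);hsv=cv2.cvtColor(im,cv2.COLOR_RGB2HSV)
for p in[(295,243),(313,283),(347,220),(365,260),(259,281),(285,260),(235,262)]: print(p,im[p[1],p[0]],hsv[p[1],p[0]])
box=np.zeros_like(g);box[165:345,200:420]=1
m=((g<60)&(box>0)).astype(np.uint8)
n,l,st,ce=cv2.connectedComponentsWithStats(m)
for i in range(1,n):
    if st[i,4]>20: print("dark",st[i],ce[i].round(2))
w=((im[:,:,0].astype(int)-im[:,:,2]>8)&(abs(im[:,:,0].astype(int)-150)<40)&(hsv[:,:,1]<60)&(box>0)).astype(np.uint8)
n,l,st,ce=cv2.connectedComponentsWithStats(w)
for i in range(1,n):
    if st[i,4]>40: print("warm",st[i],ce[i].round(2))
E
```

```text
(295, 243) [171 166 166] [  0   7 171]
(313, 283) [41 38 35] [15 37 41]
(347, 220) [170 161 164] [170  14 170]
(365, 260) [38 36 34] [15 27 38]
(259, 281) [21 20 22] [135  23  22]
(285, 260) [153 167 179] [104  37 179]
(235, 262) [111 122 133] [105  42 133]
dark [330 182  11   9  65] [335.32 185.88]
dark [240 222  11   9  64] [244.72 225.77]
dark [355 251  19  19 277] [364.39 260.03]
dark [244 264  30  36 591] [258.59 281.67]
dark [304 274  19  19 280] [312.72 282.96]
warm [341 214  13  13  69] [346.58 219.45]
warm [289 237  13  13  51] [293.96 243.33]
```

View pics/topcrop.png

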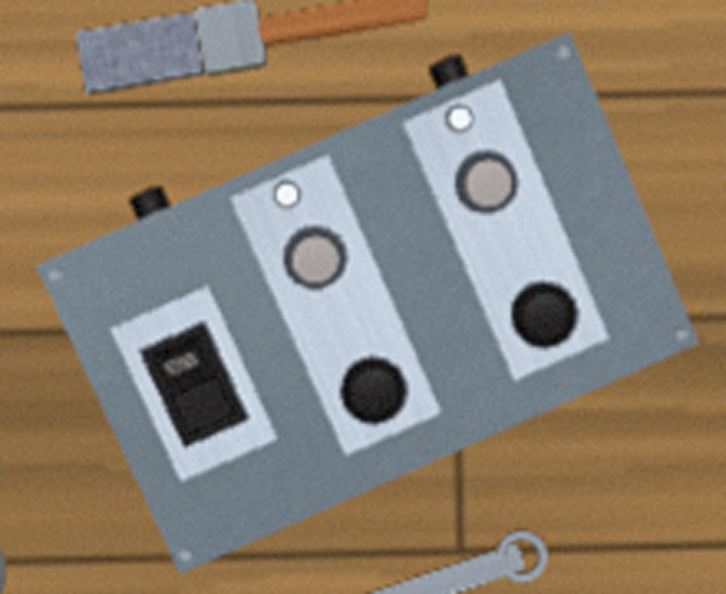

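```bash
cat > fit.py <<'E'
from h import *
z=np.load("pics/top0.npz"); im=z["im"].astype(int)
def cen(c,r,f):
    x,y=c; s=im[y-r:y+r+1,x-r:x+r+1]; m=f(s).astype(np.uint8)
    n,l,st,ce=cv2.connectedComponentsWithStats(m); i=1+np.argmax(st[1:,4]); return ce[i]+[x-r,y-r], st[i,4]
warm=lambda s:(s[:,:,0]-s[:,:,2]>-5)&(s.sum(2)>380)
dark=lambda s:s.sum(2)<180
obs=[];mod=[]
for c,f,p in[((295,243),warm,cp(.04,.02,.013)),((347,220),warm,cp(.04,-.09,.013)),((313,283),dark,cp(-.045,.02,.017)),((365,260),dark,cp(-.045,-.09,.017)),((259,281),dark,cp(0,.115,.006))]:
    o,a=cen(c,12 if f is warm else 20,f); print(o.round(2),a); obs.append(o);mod.append(p)
obs=np.array(obs)
r=lambda q:(proj([world(p,q) for p in mod],z["K"],z["D"],z["T"])-obs).ravel()
s=least_squares(r,[.55,.05,.4]);print(s.x,"\n",s.fun.reshape(-1,2).round(2))
q=s.x; np.save("pose.npy",q)
for n,p in[("on_end",cp(.018,.115,.016)),("ext",cp(.04,.02,.013)),("gri",cp(.04,-.09,.013))]: print(n,world(p,q).round(4))
# depth check
d=z["d"];K=z["K"]
for p in[cp(0,.06,0),cp(.06,-.04,0),cp(-.06,-.14,0),cp(.04,.02,.013),cp(.018,.115,.016),cp(0,.115,.006)]:
    w=world(p,q);u=proj([w],K,z["D"],z["T"])[0];v=cv2.undistortPoints(u.reshape(1,1,2),K,z["D"]).ravel()
    dd=np.median(d[int(round(u[1]))-1:int(round(u[1]))+2,int(round(u[0]))-1:int(round(u[0]))+2]); P=z["T"]@np.r_[v*dd,dd,1]; print(w.round(4),P[:3].round(4))
zz=np.load("pics/scene0.npz"); i2=zz["im"].copy()
for p in mod+[cp(.018,.115,.016)]:
    u=proj([world(p,q)],zz["K"],zz["D"],zz["T"])[0]; cv2.circle(i2,tuple(int(round(a)) for a in u),1,(255,0,0),-1)
cv2.imwrite("pics/sceneov.png",cv2.resize(i2[210:330,210:430],None,fx=3.5,fy=3.5)[:,:,::-1])
E
python3 fit.py
```

```text
[295.21 243.06] 146
[347.62 220.03] 149
[312.72 282.96] 280
[364.43 260.04] 276
[258.61 281.67] 590
[0.54763345 0.04490867 0.39610133] 
 [[-0.21  0.07]
 [-0.22 -0.17]
 [ 0.22  0.36]
 [ 0.5   0.03]
 [-0.3  -0.3 ]]
on_end [0.5171 0.1568 0.0864]
ext [0.5742 0.0777 0.0872]
gri [ 0.6166 -0.0238  0.0872]
[0.5245 0.1003 0.0675] [0.5245 0.1002 0.068 ]
[0.6176 0.0308 0.0778] [0.6175 0.0308 0.0786]
[ 0.5471 -0.1071  0.0572] [ 0.5471 -0.1069  0.0581]
[0.5742 0.0777 0.0872] [0.5742 0.0777 0.0869]
[0.5171 0.1568 0.0864] [0.5171 0.1566 0.0882]
[0.5023 0.1506 0.0734] [0.5024 0.1503 0.0761]
```

View pics/sceneov.png

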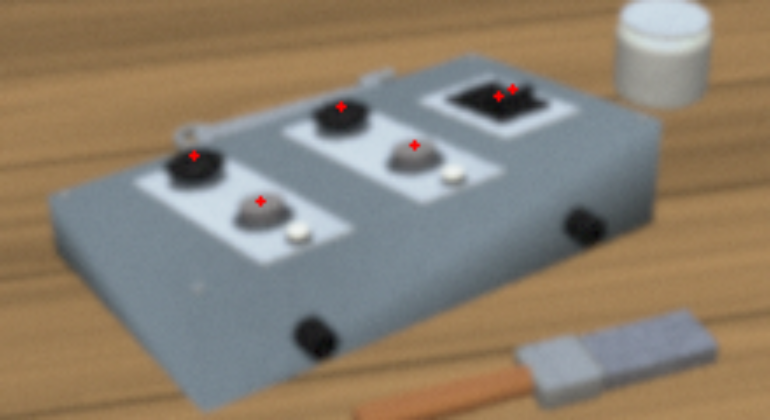

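The pose fits to within 0.5 px, and depth and the scene view agree to 1–3 mm. Next I'll press the rocker with shut fingers held square to the panel.

```bash
cat > act.py <<'E'
from h import *
from plant import *
from scipy.spatial.transform import Rotation as Ro
q=np.load("pose.npy")
def ori():
    Rw=rot(q[2]); a=Rw@np.array([N,0,-C]); best=None
    for s in(1,-1):
        y=Rw@np.array([0,s,0.]); R=np.c_[a,y,np.cross(a,y)]; e=Ro.from_matrix(R).as_euler("xyz")
        j=inverse_kinematics(world(cp(.02,.115,.08),q),e)
        if j is not None:
            k=np.abs(j-observe()["q"]).max()
            if best is None or k<best[0]: best=(k,e,j)
    return best[1]
def W(u,y,h): return world(cp(u,y,h),q)
def hs(): # console-frame TCP (u,y,h)
    p=rot(q[2]).T@(observe()["eef_pos"]-np.array([q[0],q[1],0]))-np.array([0,0,.0675])
    return np.round([p[0]*C+p[2]*N,p[1],-p[0]*N+p[2]*C],4)
def press(u,y,htop,hin,fm=12):
    move_l(W(u,y,htop+.006),feed=.12)
    f0=observe()["ft_force"]
    st=move_l(W(u,y,hin),feed=.02,max_force=fm)
    o=observe(); print("stop",st,"uyh",hs(),"dF",(o["ft_force"]-f0).round(2))
    hold(.15); print("dF",(observe()["ft_force"]-f0).round(2),hs())
    move_l(W(u,y,.06),feed=.12); print("t",observe()["time_s"])
def shot(n):
    im,d=get_image(n); c=get_calibration(n); return im,d,c
E
python3 - <<'E'
from act import *
e=ori(); print(e, inverse_kinematics(W(.02,.115,.1),e)); np.save("ori.npy",e)
gripper_to(0.0)
movep(W(.02,.115,.1),e); print(hs(),observe()["opening"],observe()["time_s"])
press(.02,.115,.020,.0085)
im,d,c=shot("wrist"); cv2.imwrite("pics/w1.png",im[:,:,::-1])
im,d,c=shot("scene"); cv2.imwrite("pics/s1.png",cv2.resize(im[150:330,180:450],None,fx=2.9,fy=2.9)[:,:,::-1])
E
```

```text
[-3.14159265  1.39779633  0.39610133] [ 0.11156347 -0.09500678  1.98669698  0.05468983  1.08434719  1.2646981 ]
[0.0203 0.1156 0.1002] -0.00023624200646834678 2.9333
stop True uyh [0.0198 0.115  0.0103] dF [-2.79  0.17  6.73]
dF [-4.1   0.71  7.16] [0.0198 0.115  0.0103]
t 5.1833
```

View pics/w1.png

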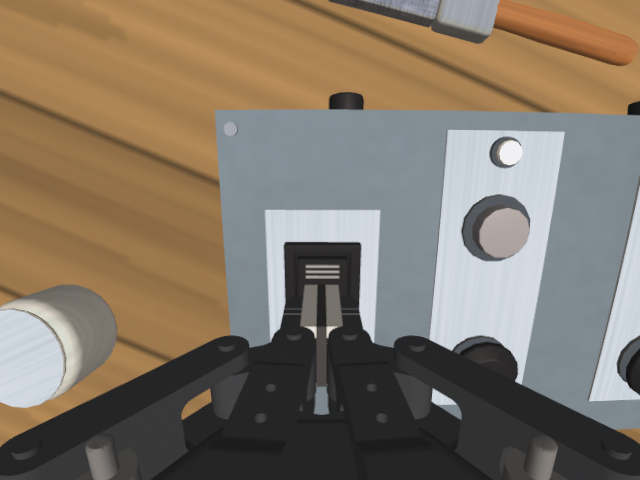

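View pics/s1.png

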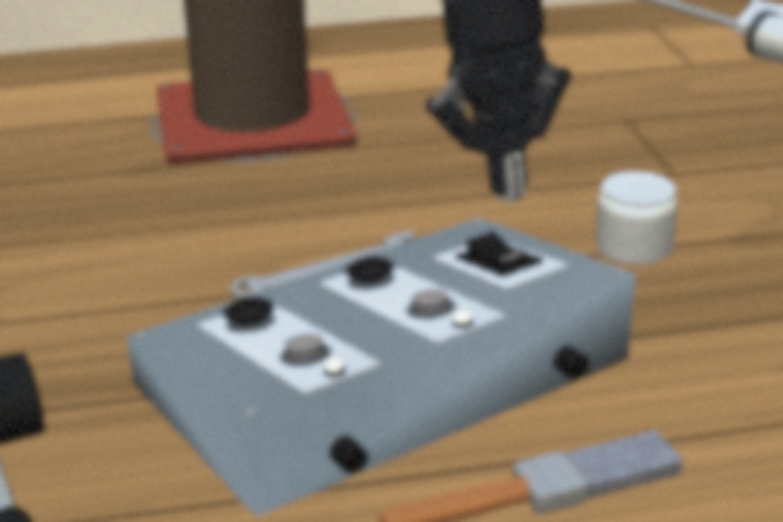

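In both views the rocker's near half now stands up and its far half lies flat. The stop at h = 10.3 mm matches "on". Next is the extractor start.

Run:
```python
from act import *
e=np.load("ori.npy")
move_l(W(.04,.02,.06),feed=.15)
press(.04,.02,.013,.0040)
im,d,c=shot("wrist"); cv2.imwrite("pics/w2.png",im[:,:,::-1])
```

```text
stop True uyh [0.0402 0.0199 0.0064] dF [-2.48 -1.93  5.2 ]
dF [-2.87 -0.66  4.96] [0.0402 0.0199 0.0064]
t 7.9667
```

View pics/w2.png

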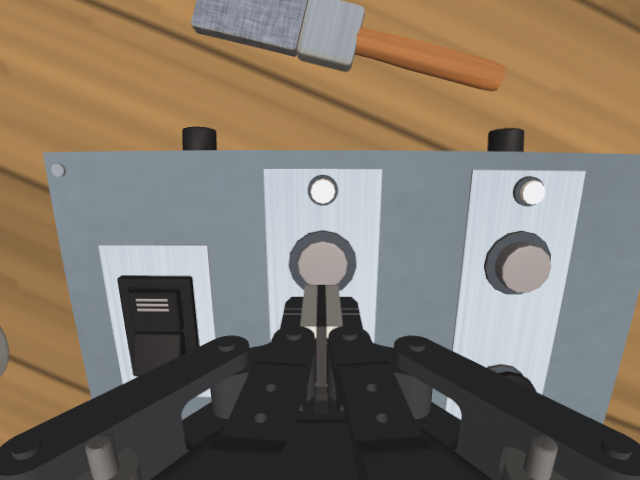

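The extractor button at (322,263) looks sunk in its collar, and the contact stop at 6.4 mm agrees. Before pressing the grinder I'll confirm it by depth.

```bash
cat >> act.py <<'E'
def heights(n,pts):
    c=get_calibration(n); im,d=get_image(n); K,D,T=c["intrinsics"],np.array(c["dist_coeffs"]),c["world_from_camera"]
    for nm,u,y,h in pts:
        p=proj([W(u,y,h)],K,D,T)[0]; i,j=int(round(p[1])),int(round(p[0]))
        if not(2<i<477 and 2<j<637): print(nm,"out");continue
        dd=np.median(d[i-2:i+3,j-2:j+3]); v=cv2.undistortPoints(p.reshape(1,1,2),K,D).ravel()
        P=(T@np.r_[v*dd,dd,1])[:3]; P=rot(q[2]).T@(P-np.array([q[0],q[1],0]))-np.array([0,0,.0675])
        print(nm,(j,i),"h mm",round(1000*(-P[0]*N+P[2]*C),1))
    return im
PTS=[("ext",.044,.02,.006),("gri",.044,-.09,.013),("panel",.06,-.035,0),("panel2",.06,.07,0),("rock far",.018,.115,.01),("rock near",-.018,.115,.016),("extstop",-.045,.02,.027),("gristop",-.045,-.09,.02)]
E
python3 - <<'E'
from act import *
heights("wrist",PTS)
E
```

```text
ext (323, 253) h mm 7.2
gri (529, 257) h mm 14.2
panel (423, 222) h mm 1.1
panel2 (232, 222) h mm 1.2
rock far (153, 300) h mm 11.6
rock near (157, 362) h mm 16.9
extstop (323, 416) h mm 135.0
gristop (510, 405) h mm 134.3
```

Relative to the panel, the extractor start is at 6 mm (in), the grinder start is at 13 mm (out), and the rocker is on. Now the grinder.

Run:
```python
from act import *
e=np.load("ori.npy")
move_l(W(.04,-.09,.06),feed=.15)
press(.04,-.09,.013,.0040)
heights("wrist",PTS)
# retreat up, back off to see from top
p=observe()["eef_pos"]; move_l(p+[0,0,.1],feed=.2)
movep([.40,-.35,.3],e)
im=heights("top",PTS[:]); cv2.imwrite("pics/t3.png",cv2.resize(im[100:380,140:520],None,fx=2,fy=2)[:,:,::-1]); print(observe()["time_s"])
```

```text
stop True uyh [ 0.0402 -0.0902  0.0064] dF [-3.96 -0.54  6.29]
dF [-3.11 -0.83  5.75] [ 0.0402 -0.0902  0.0064]
t 10.8333
ext (124, 254) h mm 7.0
gri (323, 258) h mm 7.3
panel (223, 223) h mm 1.1
panel2 (40, 223) h mm 0.8
rock far out
rock near out
extstop (130, 413) h mm 137.6
gristop (322, 407) h mm 27.2
ext (294, 241) h mm 5.4
gri (347, 218) h mm 6.0
panel (317, 221) h mm -0.1
panel2 (267, 243) h mm -0.1
rock far (254, 273) h mm 10.5
rock near (262, 291) h mm 15.9
extstop (313, 284) h mm 26.5
gristop (365, 260) h mm 26.7
13.025
```

View pics/t3.png

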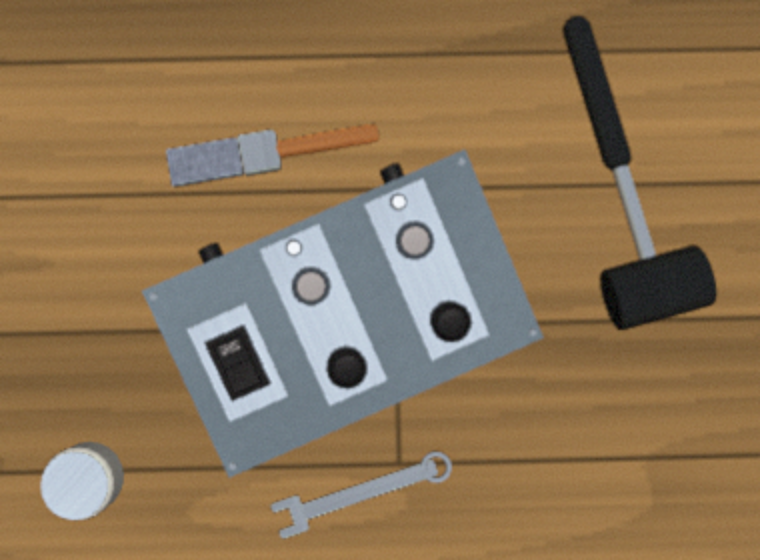

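The switch is on, both starts are in (about 6 mm), both stops are out (about 27 mm), and the console and tools haven't moved. The arm is clear, so I'm handing in.

```bash
python3 -c "
from plant import *
job_done(); print(observe()['time_s'])"
```

```text
the job is handed in; nothing more can be done
the job is handed in; nothing more can be done
```

I started the grinder in the order asked: main switch on, then the extractor's start button, then the grinder's. I pressed with shut fingers square to the panel. Each press was set to stop at 12 N, and the measured force was 6–8 N.

Last checks, by depth from the top camera, in heights above the panel:

| Part | Measured (mm) | Expected (mm) |
|---|---|---|
| Extractor start, in | 5.4 | 6 |
| Grinder start, in | 6.0 | 6 |
| Extractor stop, out | 26.5 | 27 |
| Grinder stop, out | 26.7 | 27 |
| Rocker far face, on | 10.5 | 10 |

- **Rocker:** the near half now stands higher, at 15.9 mm.
- **Console and tools:** they look unmoved in the last top picture. I checked this by eye, not by measuring again.
- **Disagreements:** the wrist camera read all heights about 1 mm high, within its calibration. Two to three of its points on the stops were hidden by the gripper, so I ignored those readings.
- **Time:** about 13 s on the robot's clock at the last check before handing in, with the arm clear of everything.

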